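Cap the intake, then take out the filter cassette for inspection

TASK

Close the intake of the powder filter unit: push the loose sleeve, open end down, fully home over the upright steel spigot and let go of it. Then lift the unit's cover flap by its bar until it stays open, upright or leaning back, draw the filter cassette beneath it straight out by its tab, and finish still holding the cassette in the gripper, upright and still, about 10 cm above the middle of the shallow steel tray; the sleeve stays on, the flap stays open, and the jar, tub, beaker and spatula are left where they are.

Things in the scene. Friction and masses are not known exactly. Their poses are not given: they have to be found in the camera images.
- unit: Filter unit, fixed to the bench, cream painted. Origin: on the bench under the centre of its housing; x to its back (hinge side), y to its left, z up. Housing 120 (x) x 145 (y) x 120 mm high, walls 5 mm, closed on top by the flap. On its -y side a low plinth, 90 mm in x, reaching 182 mm from the origin in -y, 35 mm high, carries the intake spigot.
- slot (a point): Centre of the slot's mouth inside the housing, on a solid deck 75 mm above the bench (the well above the deck is 45 mm deep, 110 x 135 mm clear); axes as the unit's. Slot 68 (x) x 14 mm (y), its floor 12 mm above the bench. The cassette stands in it.
- spigot_foot (a point): Centre of the spigot's foot on top of the plinth (35 mm above the bench, 135 mm to the -y side of the unit's origin); axes as the unit's. The seated sleeve's origin comes here.
- spigot_top (a point): Centre of the top of the spigot, 55 mm above its foot. The spigot is an upright steel pipe of 30 mm diameter, chamfered at the top to 22 mm.
- sleeve: Closing sleeve, loose, plain grey plastic tube standing on the bench, about 90 g: 40 mm outside diameter, 34 mm bore, 70 mm high, open at the bottom, closed at the top by a 5 mm wall (bore 65 mm deep). Origin: centre of its open underside, z up. It slides freely over the spigot (2 mm clearance all round) until its lower rim rests on the plinth.
- flap (a joint): Angle of the cover flap, rad: 0 closed (lying flat on the housing), growing as its front (-x of the unit) edge rises, 1.57 standing vertical, 2.1 the stop, leaning back. A stiff hinge holds it at any angle; about 2 N at the bar moves it.
- flap_hinge (a point): Middle of the hinge line, which runs along the unit's y at its back, 60 mm behind the unit's origin and 120.5 mm above the bench. Its frame turns with the flap. Flap: aluminium plate 120 (from hinge to front edge) x 145 x 8 mm.
- flap_handle (a point): Middle of the flap's handle: a round black bar of 10 mm diameter along y, 80 mm long, on a 10 mm leg at each end; fingers pinch it between the legs and it can turn between them. In the flap's frame it lies 95 mm from the hinge towards the front edge (-x) and 43 mm above the hinge (35 mm above the flap's upper face). The frame turns with the flap.
- cassette: Filter cassette, loose, grey plastic with white filter faces, about 90 g, hidden under the closed flap. Body 64 (x) x 10 (y) x 66 mm (z), grip tab on top in the middle 28 (x) x 10 (y) x 36 mm (z). Origin: centre of the underside, z up; tab top 102 mm above it. In the slot its axes are the unit's, its tab top 114 mm above the bench; it must rise 65 mm to leave the slot.
- tray: Shallow steel tray fixed to the bench, 110 (x) x 140 (y) x 14 mm high, walls 3 mm. Origin: centre of its underside on the bench.
- jar: Bystander: closed amber jar, 64 mm diameter, 110 mm high, origin under its centre. Leave it alone.
- tub: Bystander: closed white tub, 70 mm diameter, 90 mm high, origin under its centre. Leave it alone.
- beaker: Bystander: empty glass beaker, 64 mm diameter, 85 mm high, origin under its centre. Leave it alone.
- spatula: Bystander: steel spatula, 180 mm long, lying on the bench along its own x. Leave it alone.
Mind the look-alikes: they are no part of the job. Leave any green or yellow look-alike of the tray alone.

How it is judged:
On the way, in this order (a step that is already met when the one before it is completed fails the run):
1. the sleeve is fully home on the spigot and released (z of sleeve in the frame of spigot_foot below 0.005 m and horizontal distance between sleeve and spigot_foot below 0.005 m and angle between sleeve's own z axis and vertical below 0.1 rad and contact force between the fingers and sleeve below 0.05 N and linear speed of sleeve below 0.02 m/s), for 0.2 s.
2. the flap stays open, upright or leaning back, by itself (value of joint flap above 1.5 rad and contact force between each of the arm, the fingers and flap below 0.05 N), for 0.2 s.
3. the cassette is drawn up out of the slot in the fingers (z of cassette in the frame of unit above 0.08 m and contact force between the fingers and cassette above 0.5 N), for 0.2 s.
At the end, for the whole second after the job is handed in: Cassette in the fingers, still, within 0.25 rad of upright, underside 5 to 18 cm above the tray's, centre within 45 mm of the tray's middle in x and y; sleeve within 5 mm of fully home and of the spigot's axis, within 0.1 rad of upright; flap open over 1.5 rad (z of sleeve in the frame of spigot_foot below 0.005 m and horizontal distance between sleeve and spigot_foot below 0.005 m and angle between sleeve's own z axis and vertical below 0.1 rad and value of joint flap above 1.5 rad and x of cassette in the frame of tray between -0.045 and 0.045 m and y of cassette in the frame of tray between -0.045 and 0.045 m and z of cassette in the frame of tray between 0.05 and 0.18 m and angle between cassette's own z axis and vertical below 0.25 rad and linear speed of cassette below 0.03 m/s and contact force between the fingers and cassette above 0.5 N); the arm keeps its last pose, push and grip.
It fails at once if the jar is shifted by more than 3 cm (distance of jar from where it was at the start of the episode above 0.03 m).
It fails at once if the tub is shifted by more than 3 cm (distance of tub from where it was at the start of the episode above 0.03 m).
It fails at once if the beaker is shifted by more than 3 cm (distance of beaker from where it was at the start of the episode above 0.03 m).
It fails at once if the spatula is shifted by more than 3 cm (distance of spatula from where it was at the start of the episode above 0.03 m).
It also fails if it takes over 72 s, if anything falls off the work surface, if the arm or the gripper's body presses on something with over 40 N, if the wrist force passes 120 N, or if a joint passes its speed limit or range.

ROBOT

A 6-joint arm with a two-finger parallel gripper is mounted at the origin on the work surface. World frame = base frame: x ahead of the robot, y to its left, z up, the work surface at z = 0. Lengths are in m, angles in rad, forces in N, time in s.
With the tool pointing down it reaches from about 0.35 to 0.85 m from the base axis. Payload 8.1 kg.
Tool frame: the origin (TCP) lies where the fingers leave the gripper's body, on its centre line; the fingertips stand 84 mm ahead of it and the grasp point (between the pads) lies 65 mm ahead of it; z points along the fingers, y is the line along which they close (so a half turn about z gives the same grasp; the last joint's range is limited). The gripper opens to 93 mm and grips with 3 to 60 N. Pads are 15 mm wide; open, the fingers measure 128 mm over their backs; the gripper's body (75 mm by 188 mm) begins 65 mm behind the grasp point.
Start: joints at [1.017, 0.13, 1.488, -0, 1.523, -0.085], TCP at [0.271, 0.535, 0.303] pointing down, gripper open.
Joint ranges: [-2.96, 2.96], [-0.89, 2.26], [0.02, 2.5], [-1.34, 4.48], [0, 2.73], [-2.66, 2.66]. Speed limits (rad/s): [2.39, 2.39, 2.79, 3.14, 3.14, 3.14].

INTERFACE

Orientations are given as a rotation vector (axis times angle).
In Python, from plant import robot gives the robot as it stands.
- The arm moves only by the shell command python3 -m jog 'ROWS' [FORCE]. ROWS is text: rows parted by semicolons, each of 5 numbers parted by spaces: the opening, from 0 (shut) to 1 (fully open), then the shift along the tool's x, y, z in m, then the turn about the tool's z in degrees. A call has 1 to 10 rows; each row shifts and turns the commanded pose from where the row before left it, along the tool's axes as they then stand; what a row does not reach is not made up. A row lasts 1/12 s, in which the tool goes at most 41.7 mm and 7.16 degrees, less where a joint would pass 70% of its speed; a pose out of reach is approached as far as the arm can. A call with a gripper value outside its range is refused whole. The fingers move at their own pace and stop on an object; FORCE is the grip in N (left out, the last holds). Time passes only in rows, so rows that do not move let the fingers close. It gives the time, the measured TCP pose, the force, the opening and the grip force at its end, in the units of the state.
- robot.read_state(): the state, without advancing time (a new reading comes with each control period).
- robot.read_camera(name): name is "scene" or "top" or "wrist"; returns a dict with "color" (420x560x3 uint8, red, green, blue), "intrinsics" (3x3 intrinsics, pixels), "pose" (4x4, takes a point from camera to world coordinates); the wrist camera has in their place "tool_from_camera" (4x4, takes a point from camera to tool coordinates, whose origin is the TCP and whose axes are the flange's). Camera axes: x right, y down, z forward; pixel columns grow to the right and rows downward; lengths in m; the calibration is good to about 2 mm. A picture is of the moment at which its call begins: read the wrist's pose just before it. There is no depth.
- robot.close_job(): hands the job in; it is judged then, once.
The state is a dict: "t": time; "q": joint angles; "dq": joint speeds; "joint_torque": joint torques, N m; "tool_pos": TCP position; "orientation": TCP orientation; "force": force on the tool from outside, world axes, zero at the start; "wrist_torque": the same for the moment, N m; "opening": finger opening in m; "gripper_force": force on a finger pad.
Only numpy, scipy, OpenCV 4.12 (cv2) and the standard library are available. Lean on these libraries where they do the work, as an engineer would, in place of code of your own. Each camera call takes 0.05 s, during which the arm holds its last target. There are 200 camera calls.

## Working session

There is one attempt and no reset: what is moved stays moved. The work goes in short steps, Python scripts to look and compute and a shell command to move; the robot and the scene stay as the last step left them, time stands still between calls to the robot, and variables do not carry over. Pictures are saved under pics/ and viewed, at most 13 in all, crops included, and the job is handed in when it is done.

```bash
mkdir -p pics; ls; python3 - <<'E'
from plant import robot
import cv2,numpy as np
s=robot.read_state();print(s)
for n in("scene","top"):
    c=robot.read_camera(n);cv2.imwrite(f"pics/{n}0.png",c["color"][...,::-1]);print(n,c["intrinsics"],np.round(c["pose"],4))
c=robot.read_camera("wrist");print(c["tool_from_camera"],c["intrinsics"])
E
```

```text
pics
{'t': 0.0, 'q': array([ 1.01662244e+00,  1.31148437e-01,  1.48924838e+00, -6.81577608e-06,
        1.52299258e+00, -8.53807256e-02]), 'dq': array([ 0.00140851, -0.00134495, -0.00021157, -0.00065187,  0.00040437,
       -0.00050696]), 'joint_torque': array([ 1.07260435e-04, -5.59858954e+01, -4.91738605e+01,  7.70059344e-02,
        3.57817404e-02, -2.01940784e-04]), 'tool_pos': array([0.27084428, 0.53493835, 0.30171188]), 'orientation': array([-7.29523639e-01, -3.05514068e+00,  2.68211458e-03]), 'force': array([1.07173878, 0.20106136, 0.29497008]), 'wrist_torque': array([ 0.00326296,  0.00075456, -0.04228519]), 'gripper_force': 0.0, 'opening': 0.09279006927444185}
scene [[456.88172117   0.         291.36404046]
 [  0.         456.88172117 205.40375919]
 [  0.           0.           1.        ]] [[-0.1948  0.5179 -0.8329  1.5411]
 [ 0.9805  0.0822 -0.1783  0.1349]
 [-0.0239 -0.8515 -0.5239  0.7961]
 [ 0.      0.      0.      1.    ]]
top [[537.52725494   0.         274.80135348]
 [  0.         537.52725494 202.33483237]
 [  0.           0.           1.        ]] [[ 0.0076 -0.9987  0.0503  0.4158]
 [-0.9999 -0.007   0.0105 -0.1115]
 [-0.0102 -0.0503 -0.9987  1.6169]
 [ 0.      0.      0.      1.    ]]
[[ 1.40913138e-03 -9.68869087e-01 -2.47569601e-01  6.89355481e-02]
 [ 9.99999007e-01  1.37010319e-03  3.29924827e-04  5.71521610e-04]
 [ 1.95419341e-05 -2.47569820e-01  9.68870055e-01 -8.19180766e-02]
 [ 0.00000000e+00  0.00000000e+00  0.00000000e+00  1.00000000e+00]] [[291.73014361   0.         274.49962765]
 [  0.         291.73014361 206.28221153]
 [  0.           0.           1.        ]]
```

View pics/top0.png

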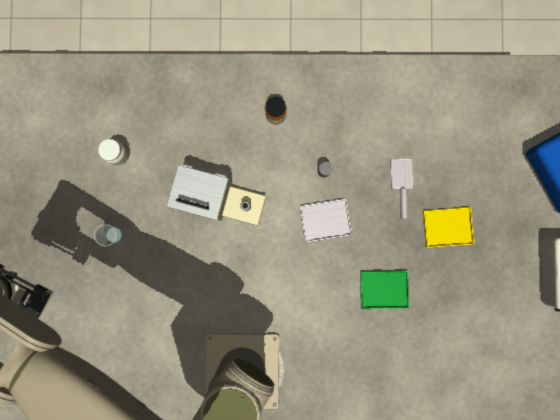

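View pics/scene0.png

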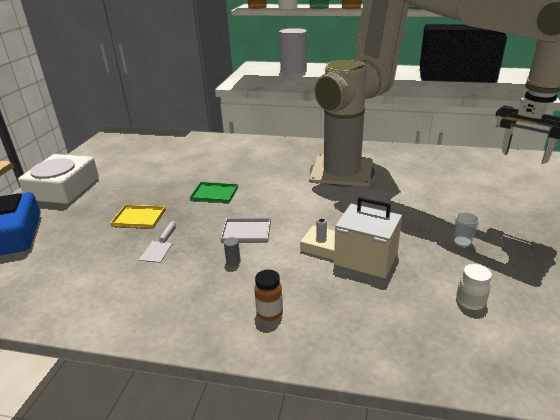

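The top view shows the unit with its flap at (198,192), the plinth and spigot at (245,204), the grey sleeve at (325,168), the steel tray at (326,220), and the beaker at (107,234). The tub is at (111,150), the jar at (275,107) and the spatula at (403,190).
Tray candidates are steel (326,220), yellow (448,226) and green (384,289). The steel one fits because the coloured ones are look-alikes. I'll confirm this in an enlarged crop.

```bash
cat > h.py <<'E'
import cv2,numpy as np
from plant import robot
from scipy.spatial.transform import Rotation as R
def cam(n):
    if n=="wrist":
        s=robot.read_state();c=robot.read_camera(n);T=np.eye(4);T[:3,:3]=R.from_rotvec(s["orientation"]).as_matrix();T[:3,3]=s["tool_pos"]
        return c["color"],c["intrinsics"],T@c["tool_from_camera"]
    c=robot.read_camera(n);return c["color"],c["intrinsics"],c["pose"]
def ray(K,T,uv,z):
    d=T[:3,:3]@np.linalg.solve(K,[uv[0],uv[1],1.]);o=T[:3,3];return (o+d*(z-o[2])/d[2])
def proj(K,T,P):
    p=K@(T[:3,:3].T@(np.asarray(P)-T[:3,3]));return p[:2]/p[2]
def blobs(mask,amin=30):
    return [c for c in cv2.findContours(mask.astype(np.uint8),cv2.RETR_EXTERNAL,cv2.CHAIN_APPROX_NONE)[0] if cv2.contourArea(c)>amin]
def tool(p,s=None):
    "world shift -> tool axes"
    s=s or robot.read_state();return R.from_rotvec(s["orientation"]).as_matrix().T@p
E
python3 - <<'E'
from h import *
im,K,T=cam("top")
hsv=cv2.cvtColor(im,cv2.COLOR_RGB2HSV).astype(int);H,S,V=[hsv[...,i] for i in range(3)]
for n,(x0,y0,x1,y1) in dict(flap=(160,150,235,225),plinth=(215,180,275,230),tray=(290,190,360,250),sleeve=(305,150,345,185)).items():
    sub=np.zeros(V.shape,bool);sub[y0:y1,x0:x1]=1
    print(n,"px",hsv[(y0+y1)//2,(x0+x1)//2])
b,g,r=im[...,2].astype(int),im[...,1].astype(int),im[...,0].astype(int)
def rect(m,box,z,name):
    x0,y0,x1,y1=box;sub=np.zeros(V.shape,bool);sub[y0:y1,x0:x1]=1
    c=max(blobs(m&sub,20),key=cv2.contourArea)
    q=cv2.boxPoints(cv2.minAreaRect(c));P=np.array([ray(K,T,p,z) for p in q])
    print(name,q.round(1).tolist(),"ctr",P.mean(0).round(4),"sides",np.linalg.norm(P-np.roll(P,-1,0),axis=1).round(3), "yaw",[round(float(np.degrees(np.arctan2(*(P[i]-P[i-1])[1::-1]))),1) for i in range(4)])
rect((b>=r+4)&(V>130),(160,160,235,225),.1285,"flap")
rect((S>70)&(V>150),(215,180,275,230),.035,"plinth")
rect((b>=r-2)&(V>110),(290,190,360,250),.014,"tray")
rect((b>=r-4)&(V<125)&(V>60),(310,150,340,185),.07,"sleeve?")
cv2.imwrite("pics/c1.png",cv2.resize(im[140:250,160:360,::-1],None,fx=4,fy=4,interpolation=cv2.INTER_CUBIC))
E
```

```text
flap px [ 43  11 213]
plinth px [ 0  6 43]
tray px [ 15  12 220]
sleeve px [ 36  10 133]Traceback (most recent call last):
  File "<stdin>", line 13, in <module>
  File "<stdin>", line 10, in rect
ValueError: max() iterable argument is empty
```

```bash
python3 - <<'E'
from h import *
im,K,T=cam("top")
cv2.imwrite("pics/c1.png",cv2.resize(im[140:250,160:360,::-1],None,fx=4,fy=4,interpolation=cv2.INTER_CUBIC))
hsv=cv2.cvtColor(im,cv2.COLOR_RGB2HSV).astype(int);H,S,V=[hsv[...,i] for i in range(3)]
def rect(m,box,z,name):
    x0,y0,x1,y1=box;sub=np.zeros(V.shape,bool);sub[y0:y1,x0:x1]=1
    c=max(blobs(m&sub,5),key=cv2.contourArea)
    q=cv2.boxPoints(cv2.minAreaRect(c));P=np.array([ray(K,T,p,z) for p in q])
    print(name,q.round(1).tolist(),"ctr",P.mean(0).round(4),"sides",np.linalg.norm(P-np.roll(P,-1,0),axis=1).round(3), "yaw",[round(float(np.degrees(np.arctan2(*(P[i]-P[i-1])[1::-1]))),1) for i in range(4)])
rect((S<28)&(V>170),(160,160,228,222),.1285,"flap")
rect((S>60)&(V>150),(215,180,275,230),.035,"plinth")
rect((S<35)&(V>175),(290,190,360,250),.014,"tray")
print(hsv[155:182:3,312:336:3,2])
rect((V<95),(170,190,225,215),.1635,"handle")
E
```

```text
flap [[166.10000610351562, 205.89999389648438], [177.6999969482422, 163.39999389648438], [227.60000610351562, 177.0], [216.0, 219.39999389648438]] ctr [0.5198 0.1212 0.1285] sides [0.123 0.144 0.122 0.144] yaw [75.2, -14.3, -104.9, 165.5]
plinth [[221.5, 215.3000030517578], [229.5, 185.89999389648438], [265.70001220703125, 195.6999969482422], [257.70001220703125, 225.1999969482422]] ctr [ 0.4855 -0.0028  0.035 ] sides [0.09  0.111 0.09  0.111] yaw [75.2, -14.6, -104.9, 165.2]
tray [[298.5, 206.0], [346.20001220703125, 198.3000030517578], [351.70001220703125, 232.39999389648438], [304.1000061035156, 240.10000610351562]] ctr [ 0.4474 -0.2448  0.014 ] sides [0.144 0.103 0.143 0.103] yaw [9.5, -80.4, -170.8, 99.6]
[[158 160 167 158 157 164 163 155]
 [157 158 119  76  73 132 164 160]
 [159 155  78  75  89  84 160 160]
 [159 156  79 121 133 131 135 156]
 [159 158  71 133 133 134 134 147]
 [169 162  62 134 134 134 135 152]
 [172 167  83 109 135 135 143 157]
 [171 165 160  89  70 113 153 161]
 [178 174 167 160 155 155 154 158]]
handle [[176.60000610351562, 200.39999389648438], [177.8000030517578, 196.3000030517578], [208.6999969482422, 205.5], [207.60000610351562, 209.5]] ctr [0.4858 0.1266 0.1635] sides [0.011 0.088 0.011 0.088] yaw [74.1, -15.5, -105.9, 164.4]
```

View pics/c1.png

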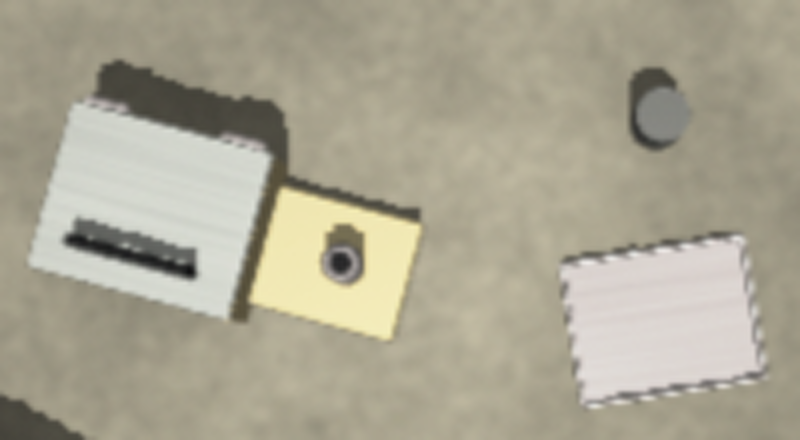

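The crop confirms the steel tray at (326,220), the only uncoloured one. The sleeve's lid is at (325.2,168.2) and the spigot top at (245.5,205.5), both in full-image pixels.

```bash
python3 - <<'E'
from h import *
im,K,T=cam("top")
hsv=cv2.cvtColor(im,cv2.COLOR_RGB2HSV).astype(int);V=hsv[...,2]
m=np.zeros(V.shape,bool);m[155:185,312:340]=1
m&=(V>115)&(V<147)&(hsv[...,1]<20);c=max(blobs(m,20),key=cv2.contourArea);(u,r)=cv2.minEnclosingCircle(c)
M=cv2.moments(c);print("sleeve",u,r,M['m10']/M['m00'],M['m01']/M['m00'],ray(K,T,u,.07))
print("spigot px",ray(K,T,(245.2,205.2),.09))
o=np.array([.5198,.1212]);a=np.radians(-14.8);ux=np.array([np.cos(a),np.sin(a)]);uy=np.array([-ux[1],ux[0]])
print("spigot from unit",o-.135*uy,"handle",o-.035*ux,"ux",ux)
s=robot.read_state();print(R.from_rotvec(s["orientation"]).as_matrix().round(3))
y=np.array([ux[0],ux[1],0]);
for sg in(1,-1): 
    t=tool(sg*y,s);print("turn about tool z to put tool y on",sg,np.degrees(np.arctan2(-t[0],t[1])))
E
```

```text
sleeve (325.5, 168.1666717529297) 6.3465728759765625 325.40909090909093 168.1 [ 0.59355168 -0.2408383   0.07      ]
spigot px [ 0.48395019 -0.01120396  0.09      ]
spigot from unit [ 0.48531482 -0.00932116] handle [0.48596118 0.1301406 ] ux [ 0.96682339 -0.25544576]
[[-0.892  0.452 -0.   ]
 [ 0.452  0.892 -0.001]
 [ 0.    -0.001 -1.   ]]
turn about tool z to put tool y on 1 77.94053569161053
turn about tool z to put tool y on -1 -102.05946430838948
```

```bash
python3 -m jog '1 0 0 0 7.1;1 0 0 0 7.1;1 0 0 0 7.1;1 0 0 0 7.1;1 0 0 0 7.1;1 0 0 0 7.1;1 0 0 0 7.1;1 0 0 0 7.1;1 0 0 0 7.1;1 0 0 0 7.1' 20 && python3 -m jog '1 0 0 0 6.9;1 -.031 .024 0 0;1 -.031 .024 0 0;1 -.031 .024 0 0;1 -.031 .024 0 0;1 -.031 .024 0 0;1 -.031 .024 0 0;1 -.031 .024 0 0;1 -.031 .024 0 0;1 -.031 .024 0 0' && python3 -m jog '1 -.031 .024 0 0;1 -.031 .024 0 0;1 -.031 .024 0 0;1 -.031 .024 0 0;1 -.031 .024 0 0;1 -.031 .024 0 0;1 -.031 .024 0 0;1 -.02 .024 0 0;1 0 0 0 0;1 0 0 0 0'; python3 - <<'E'
from h import *
s=robot.read_state();print(s["t"],tool(np.array([.5936,-.2408,.115])-s["tool_pos"],s),R.from_rotvec(s["orientation"]).as_matrix().round(3),s["q"])
im,K,T=cam("wrist");cv2.imwrite("pics/w1.png",im[...,::-1])
print(proj(K,T,[.5936,-.2408,.07]),proj(K,T,[.4474,-.2448,.014]))
E
```

```text
t: 1.13
tool_pos: [0.2711, 0.5352, 0.3026]
orientation: [2.375, 2.057, -0.0]
force: [0.0, -0.5, -0.9]
opening: 0.093
gripper_force: 0.0
t: 1.97
tool_pos: [0.4091, 0.2087, 0.3029]
orientation: [2.488, 1.918, 0.001]
force: [0.1, 0.1, -0.0]
opening: 0.093
gripper_force: 0.0
t: 2.8
tool_pos: [0.5343, -0.0691, 0.3022]
orientation: [-2.49, -1.914, 0.001]
force: [0.5, 0.5, -0.2]
opening: 0.0929
gripper_force: 0.0
2.8 [-0.15064126  0.10167994  0.18707404] [[ 0.258  0.966 -0.001]
 [ 0.966 -0.258  0.   ]
 [ 0.    -0.001 -1.   ]] [-2.23841452e-01 -3.40562461e-02  1.65895338e+00  7.65065455e-05
  1.51782769e+00  3.66241783e-02]
[357.42194867 316.24599415] [248.11203407 317.45156112]
```

View pics/w1.png

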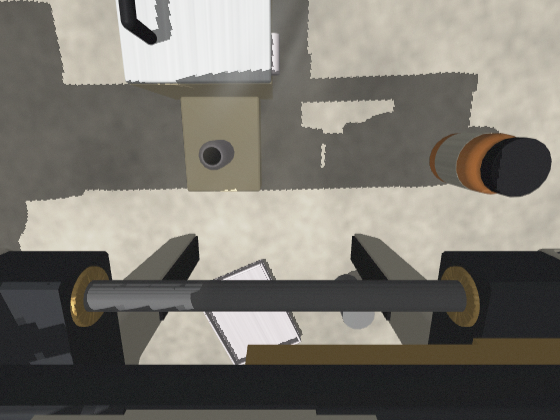

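The wrist view shows the spigot top at (212,155), the jar at (500,165) and the sleeve half hidden at (358,310), which agrees with the prediction. I'll reach for the sleeve.

```bash
python3 -m jog '1 -.03 .02 0 0;1 -.03 .02 0 0;1 -.03 .02 0 0;1 -.03 .02 0 0;1 -.03 .02 0 0;1 0 .002 .02 0;1 0 0 .03 0;1 0 0 .03 0;1 0 0 .02 0;1 0 0 0 0' ; python3 - <<'E'
from h import *
s=robot.read_state();print(s["t"],tool(np.array([.5936,-.2408,.115])-s["tool_pos"],s))
im,K,T=cam("wrist");cv2.imwrite("pics/w2.png",im[...,::-1])
im,K,T=cam("top");m=im[...].max(2);print(m[158:180:2,312:340:2])
E
```

```text
t: 3.68
tool_pos: [0.592, -0.2357, 0.1969]
orientation: [-2.48, -1.914, 0.006]
force: [-0.6, 0.8, -0.7]
opening: 0.0931
gripper_force: 0.0
3.6833 [-0.00468801  0.00362077  0.0818172 ]
[[ 73  71 100  99 118 131 142 151 158 165 170 174 179 182]
 [ 73  72 131  79  78  98 120 132 142 152 158 165 171 175]
 [ 73  72  91 100  78  81 134 133 121 131 142 150 158 164]
 [ 73  86 169 132  85  83  83 154 171 130 122 132 143 151]
 [ 73 120 229 133 111  86  88  90 110 143 177 133 121 132]
 [ 74 166 232 212 128 113  92  94  95  98 108 145 153 108]
 [ 79 155 230 232 203 129 133 105  98  97  94  92  73  62]
 [ 78  85 116 177 209 212 104 132 120  73  66  64  67  70]
 [ 80  96  56 106  76  81  76  82  68  66  69  70  84 145]
 [108  77  47  31  34  33  47  61  68  72  79  97 119 225]
 [ 58  40  28  52 102  75  63  37  35  38  78  97 111 158]]
```

```bash
python3 -m jog '1 -.0045 .0035 .02 0;1 0 0 .03 0;1 0 0 .025 0;1 0 0 .005 0;.3 0 0 0 0;.3 0 0 0 0;.3 0 0 0 0;.3 0 0 0 0;.3 0 0 0 0;.3 0 0 0 0' 20 ; python3 - <<'E'
from h import *
s=robot.read_state();print(s["t"],tool(np.array([.5936,-.2408,.115])-s["tool_pos"],s))
im,K,T=cam("wrist");cv2.imwrite("pics/w2.png",im[...,::-1])
E
```

```text
t: 4.62
tool_pos: [0.5974, -0.2442, 0.1241]
orientation: [2.487, 1.917, 0.001]
force: [0.1, 0.9, 0.2]
opening: 0.0575
gripper_force: 0.0
4.6167 [ 0.00232454 -0.00454559  0.00904928]
```

View pics/w2.png

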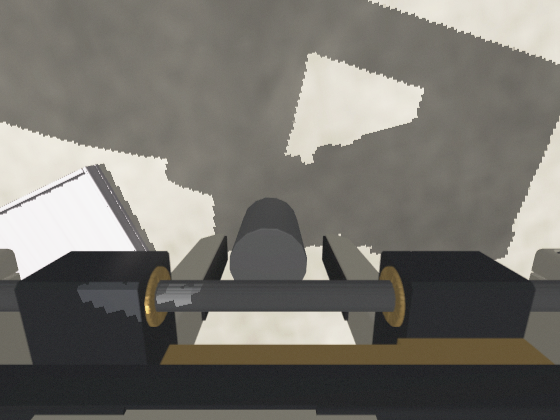

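The view shows the sleeve (cols 232–307) between the pads (227–322), so it is centred. I'll lower a little and close.

```bash
python3 -m jog '.3 .002 -.002 .007 0;0 0 0 0 0;0 0 0 0 0;0 0 0 0 0;0 0 0 0 0;0 0 0 0 0;0 0 0 0 0' 20 ; python3 - <<'E'
from h import *
s=robot.read_state();print(s["t"],tool(np.array([.5936,-.2408,.115])-s["tool_pos"],s),s["gripper_force"])
E
```

```text
t: 5.25
tool_pos: [0.5954, -0.2415, 0.1158]
orientation: [2.488, 1.918, 0.0]
force: [0.5, -0.1, 0.1]
opening: 0.0393
gripper_force: 20.0
5.25 [ 0.00025404 -0.00195806  0.00078863] 19.994321165140718
```

```bash
python3 -m jog '0 0 0 -.03 0;0 0 0 -.04 0;0 0 0 -.04 0;0 .01 -.02 -.02 0;0 .02 -.03 0 0;0 .02 -.03 0 0;0 .02 -.03 0 0;0 .02 -.03 0 0;0 .02 -.026 0 0;0 .005 0 0 0' && python3 -m jog '0 0 0 0 0;0 0 0 0 0;0 0 0 0 0';  python3 - <<'E'
from h import *
s=robot.read_state();print(s["t"],s["tool_pos"],tool(np.array([.4846,-.0102,.235])-s["tool_pos"],s),s["gripper_force"])
im,K,T=cam("wrist");cv2.imwrite("pics/w3.png",im[...,::-1]);np.savez("w3.npz",im=im,K=K,T=T);print(proj(K,T,[.4846,-.0102,.09]))
E
```

```text
t: 6.08
tool_pos: [0.4608, -0.0848, 0.2449]
orientation: [-2.485, -1.918, 0.001]
force: [-1.3, -0.5, -1.0]
opening: 0.0396
gripper_force: 20.0
t: 6.33
tool_pos: [0.4649, -0.0888, 0.2462]
orientation: [2.488, 1.917, 0.001]
force: [-0.4, 0.1, -1.1]
opening: 0.0396
gripper_force: 20.0
6.3333 [ 0.46493564 -0.08876353  0.24624858] [ 0.08098501 -0.00103413  0.01121628] 19.994365735037718
[273.62290956 115.79656747]
```

View pics/w3.png

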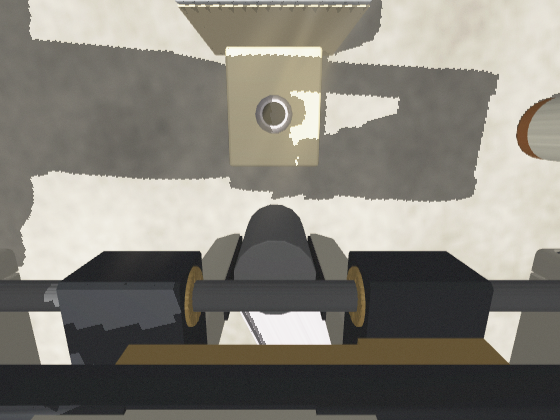

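The spigot top is at (274,113) against a predicted (273.6,115.8), and the lower rim of the held sleeve reaches row 205 at column 274. I'll use both, relative to the camera.

```bash
python3 - <<'E'
from h import *
d=np.load("w3.npz");im,K,T=d["im"],d["K"],d["T"]
s=robot.read_state();Rt=R.from_rotvec(s["orientation"]).as_matrix();p=s["tool_pos"]
g=cv2.cvtColor(im,cv2.COLOR_RGB2GRAY).astype(int)
print(g[90:136:2,274]);print(g[113,250:300:2]);print(g[196:216,274])
for uv in((274,113),(274,114)):
    P=ray(K,T,uv,.09);print(P,Rt.T@(P-p))
for zt in (.115,):
  for off in(-.002,0,.002): print(off,[proj(K,T,p+Rt@np.array([off+.02,y,zt])) for y in(0,)])
E
```

```text
[159 162 156 148 182 243 110 111 112 109 111 110 109 110 109 110 109 109
 242 217 164 145 158]
[154 155 155 101 112 146  91  85  95  95 106 109 109 111 112 112 111 116
 243 157 140 145 165 169 168]
[124 126 126 161 229 229 229 224 180  82  81  80  80  78  79  78  77  79
  77  77]
[ 0.48541396 -0.00826001  0.09      ] [ 0.08324319 -0.00088491  0.15606913]
[ 0.485225   -0.00897936  0.09      ] [ 0.08249944 -0.00088386  0.15606937]
-0.002 [array([275.05755507, 207.32894689])]
0 [array([275.06419416, 204.54823498])]
0.002 [array([275.07086573, 201.75392304])]
```

```bash
python3 -m jog '0 .028 -.0015 0 0;0 .028 0 0 0;0 .027 0 0 0;0 0 0 0 0;0 0 0 0 0;0 0 0 0 0;0 0 0 0 0';  python3 - <<'E'
from h import *
s=robot.read_state();print(s["t"],s["tool_pos"],tool(np.array([.4850,-.0088,.1508])-s["tool_pos"],s))
E
```

```text
t: 6.97
tool_pos: [0.4839, -0.0084, 0.2456]
orientation: [-2.489, -1.916, 0.001]
force: [-0.1, 0.4, -0.9]
opening: 0.0393
gripper_force: 20.0
6.9667 [ 0.48394153 -0.00842053  0.24556944] [-5.20203881e-05  1.15509508e-03  9.47690608e-02]
```

```bash
python3 -m jog '0 0 .0005 .02 0;0 0 0 .015 0;0 0 0 .01 0;0 0 0 .01 0;0 0 0 .01 0;0 0 0 .01 0;0 0 0 0 0';  python3 - <<'E'
from h import *
s=robot.read_state();print(s["t"],s["tool_pos"],tool(np.array([.4850,-.0088,.1508])-s["tool_pos"],s))
E
```

```text
t: 7.55
tool_pos: [0.4841, -0.0081, 0.169]
orientation: [2.488, 1.917, -0.002]
force: [2.3, -4.4, -4.1]
opening: 0.0397
gripper_force: 20.0
7.55 [ 0.48414272 -0.00812012  0.16903825] [-0.00041846  0.00100671  0.01823848]
```

```bash
python3 -m jog '0 -.0008 .001 .006 0;0 0 0 .006 0;0 0 0 .005 0;0 0 0 .003 0;0 0 0 0 0';  python3 - <<'E'
from h import *
s=robot.read_state();print(s["t"],s["tool_pos"],s["force"])
E
```

```text
t: 7.97
tool_pos: [0.4846, -0.0084, 0.1498]
orientation: [-2.487, -1.917, 0.002]
force: [0.3, 0.2, -2.2]
opening: 0.0392
gripper_force: 20.0
7.9667 [ 0.4845677  -0.0083578   0.14975553] [ 0.28586359  0.18730154 -2.22678844]
```

```bash
python3 -m jog '0 0 0 .002 0;0 0 0 .002 0;0 0 0 0 0;0 0 0 0 0';  python3 - <<'E'
from h import *
s=robot.read_state();print(s["t"],s["tool_pos"],s["force"])
im,K,T=cam("scene");x=im[200:290,290:410,::-1];cv2.imwrite("pics/s2.png",cv2.resize(x,None,fx=6,fy=6,interpolation=cv2.INTER_CUBIC))
E
```

```text
t: 8.3
tool_pos: [0.4855, -0.0085, 0.1488]
orientation: [2.488, 1.918, 0.0]
force: [-8.8, 0.7, 17.1]
opening: 0.0395
gripper_force: 20.0
8.3 [ 0.48546325 -0.00846816  0.14883845] [-8.78027627  0.69869681 17.14365131]
```

17 N upward at the expected height means the sleeve is home, so I'll release it.

```bash
python3 -m jog '.7 0 0 -.002 0;.7 0 0 0 0;.7 0 0 0 0;.7 0 0 0 0;.7 0 0 0 0;.7 0 0 -.01 0;.7 0 0 -.03 0;.7 0 0 -.04 0;.7 0 0 -.04 0;.7 0 0 -.01 0';  python3 - <<'E'
from h import *
s=robot.read_state();print(s["t"],s["tool_pos"])
o=np.array([.5198,.1212]);a=np.radians(-14.8);ux=np.array([np.cos(a),np.sin(a)])
h=o-.035*ux;print(tool(np.array([*h,.2365])-s["tool_pos"],s))
im,K,T=cam("wrist");cv2.imwrite("pics/w4.png",im[...,::-1]);print(proj(K,T,[*h,.1635]),proj(K,T,[.4850,-.0088,.105]))
im,K,T=cam("top");print(proj(K,T,[.4850,-.0088,.105]))
E
```

```text
t: 9.18
tool_pos: [0.4874, -0.0087, 0.2867]
orientation: [2.483, 1.914, 0.011]
force: [0.8, 0.6, 0.5]
opening: 0.0651
gripper_force: 0.0
9.1833 [ 0.48739739 -0.0087388   0.28666212]
[ 0.13386536 -0.03724842  0.0499841 ]
[214.77399049  24.75953012] [270.60193774 208.92285563]
[244.00435228 204.58204058]
```

View pics/w4.png

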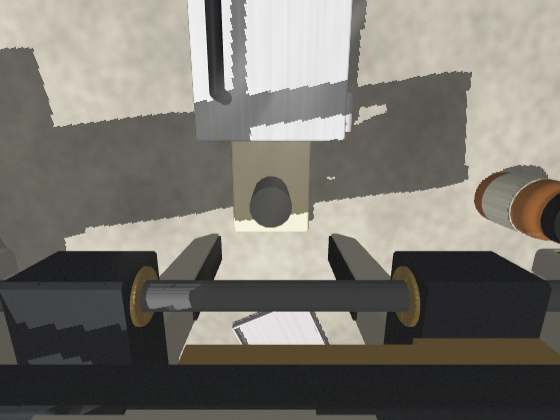

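The sleeve is seated and upright on the plinth at (270,202). The handle bar is at col 214, as predicted, so I'll move to it.

```bash
python3 -m jog '.5 .03 -.01 0 0;.5 .03 -.01 0 0;.5 .03 -.01 0 0;.5 .03 -.007 0 0;.5 .014 0 0 0;.5 0 0 0 0;.5 0 0 0 0;.5 0 0 0 0';  python3 - <<'E'
from h import *
s=robot.read_state();print(s["t"],s["tool_pos"])
o=np.array([.5198,.1212]);a=np.radians(-14.8);ux=np.array([np.cos(a),np.sin(a)])
h=o-.035*ux;print(tool(np.array([*h,.2355])-s["tool_pos"],s))
E
```

```text
t: 9.95
tool_pos: [0.483, 0.1298, 0.2776]
orientation: [-2.488, -1.917, 0.003]
force: [0.1, -0.3, 0.4]
opening: 0.0467
gripper_force: 0.0
9.95 [0.48297982 0.12982285 0.27764883]
[0.00111893 0.00287156 0.0421428 ]
```

```bash
python3 -m jog '.5 0 .002 .02 0;.5 0 0 .015 0;.5 0 0 .007 0;0 0 0 0 0;0 0 0 0 0;0 0 0 0 0;0 0 0 0 0;0 0 0 0 0;0 0 0 0 0;0 0 0 0 0' 10;  python3 - <<'E'
from h import *
s=robot.read_state();print(s["t"],s["tool_pos"],s["force"],s["gripper_force"])
r=np.hypot(95,43);a0=np.arctan2(43,95)
th=np.radians(np.arange(0,111,6));x=-r*np.cos(a0+th);z=r*np.sin(a0+th)
print("cols dy dz(tool,mm) per 6deg");print(np.c_[np.degrees(th)[1:],np.diff(x),-np.diff(z)].round(1).tolist())
E
```

```text
t: 10.78
tool_pos: [0.4857, 0.1301, 0.2374]
orientation: [2.488, 1.917, 0.002]
force: [-0.5, -0.2, 2.0]
opening: 0.0095
gripper_force: 10.0
10.7833 [0.48571038 0.13007415 0.23739245] [-0.51345875 -0.23056779  1.97184324] 10.000141561031342
cols dy dz(tool,mm) per 6deg
[[6.0, 5.0, -9.7], [12.0, 6.0, -9.1], [18.0, 6.9, -8.4], [24.0, 7.8, -7.7], [30.0, 8.5, -6.8], [36.0, 9.2, -5.9], [42.0, 9.8, -4.9], [48.0, 10.2, -3.8], [54.0, 10.6, -2.8], [60.0, 10.8, -1.6], [66.0, 10.9, -0.5], [72.0, 10.9, 0.6], [78.0, 10.8, 1.8], [84.0, 10.5, 2.9], [90.0, 10.2, 4.0], [96.0, 9.7, 5.0], [102.0, 9.1, 6.0], [108.0, 8.4, 6.9]]
```

Bar gripped (opening 9.5 mm). I'll follow the arc.

```bash
python3 -m jog '0 0 .005 -.0097 0;0 0 .006 -.0091 0;0 0 .0069 -.0084 0;0 0 .0078 -.0077 0;0 0 .0085 -.0068 0;0 0 .0092 -.0059 0;0 0 .0098 -.0049 0;0 0 0 0 0;0 0 0 0 0'; python3 - <<'E'
from h import *
s=robot.read_state();d=tool(s["tool_pos"]-np.array([.4857,.1301,.2374]),s);print(d,s["force"],s["gripper_force"],"want dy .0532 dz -.0525")
E
```

```text
t: 11.53
tool_pos: [0.5381, 0.1162, 0.2922]
orientation: [2.487, 1.916, 0.004]
force: [-4.1, -1.0, 9.8]
opening: 0.0097
gripper_force: 10.0
[ 1.87998679e-06  5.43427222e-02 -5.46680498e-02] [-4.07030756 -0.97869932  9.82927855] 10.0007826089859 want dy .0532 dz -.0525
```

```bash
python3 -m jog '0 0 .0102 -.0048 0;0 0 .0106 -.0032 0;0 0 .0108 -.0016 0;0 0 .0109 -.0005 0;0 0 .0109 .0006 0;0 0 .0108 .0018 0;0 0 .0105 .0029 0;0 0 0 0 0;0 0 0 0 0'; python3 - <<'E'
from h import *
s=robot.read_state();d=tool(s["tool_pos"]-np.array([.4857,.1301,.2374]),s);print(d,s["force"],s["gripper_force"],"want dy .128 dz -.0565")
E
```

```text
t: 12.28
tool_pos: [0.61, 0.097, 0.2951]
orientation: [2.488, 1.916, 0.002]
force: [2.4, -0.8, 2.6]
opening: 0.01
gripper_force: 10.0
[-0.00022839  0.12873917 -0.05742896] [ 2.40177455 -0.75269511  2.5580696 ] 10.000903308391571 want dy .128 dz -.0565
```

```bash
python3 -m jog '0 0 .0102 .004 0;0 0 .0097 .005 0;0 0 .0091 .006 0;0 0 0 0 0;0 0 0 0 0'; python3 - <<'E'
from h import *
s=robot.read_state();d=tool(s["tool_pos"]-np.array([.4857,.1301,.2374]),s);print(d,s["force"],s["gripper_force"],"want dy .157 dz -.0415")
im,K,T=cam("scene");cv2.imwrite("pics/s3.png",cv2.resize(im[130:300,260:460,::-1],None,fx=3.5,fy=3.5))
E
```

```text
t: 12.7
tool_pos: [0.6371, 0.0898, 0.2794]
orientation: [2.488, 1.917, -0.0]
force: [2.5, -2.4, 0.4]
opening: 0.0095
gripper_force: 10.0
[-0.00037527  0.15665962 -0.04189348] [ 2.53033474 -2.40105517  0.42052716] 9.999975711107254 want dy .157 dz -.0415
```

View pics/s3.png

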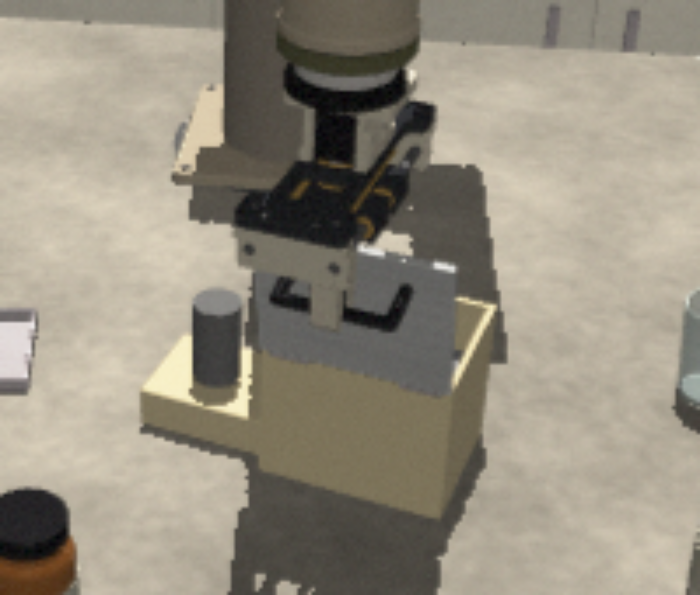

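The flap stands just past vertical (crop (350,300)) and the sleeve is seated at (218,345). Next I'll let go with a small opening and lift.

```bash
python3 -m jog '.2 0 0 0 0;.2 0 0 0 0;.2 0 0 0 0;.2 0 0 -.01 0;.2 0 0 -.02 0;.2 0 0 -.03 0;.2 0 0 -.035 0;.2 0 0 -.025 0;.2 0 0 0 0;.2 0 0 0 0'; python3 - <<'E'
from h import *
s=robot.read_state()
o=np.array([.5198,.1212]);print(s["t"],s["tool_pos"],tool(np.array([*o,.165])-s["tool_pos"],s))
E
```

```text
t: 13.58
tool_pos: [0.6376, 0.0903, 0.4026]
orientation: [2.486, 1.916, 0.007]
force: [0.4, -0.5, -1.5]
opening: 0.0182
gripper_force: 0.0
13.5833 [0.63763068 0.09025875 0.40257159] [-0.00048867 -0.12298706  0.23697181]
```

```bash
python3 -m jog '.4 0 -.03 0 0;.4 0 -.03 0 0;.4 0 -.03 0 0;.4 0 -.033 0 0;.4 0 0 0 -7;.4 0 0 0 -7;.4 0 0 0 -7;.4 0 0 0 -7;.4 0 0 0 -7;.4 0 0 0 -7' && python3 -m jog '.4 0 0 0 -7;.4 0 0 0 -7;.4 0 0 0 -7;.4 0 0 0 -7;.4 0 0 0 -7;.4 0 0 0 -7;.4 0 0 0 -6;.4 0 0 .03 0;.4 0 0 .03 0;.4 0 0 .03 0' && python3 -m jog '.4 0 0 0 0;.4 0 0 0 0' ; python3 - <<'E'
from h import *
s=robot.read_state()
o=np.array([.5198,.1212]);print(s["t"],s["tool_pos"],tool(np.array([*o,.165])-s["tool_pos"],s),R.from_rotvec(s["orientation"]).as_matrix().round(3))
im,K,T=cam("wrist");cv2.imwrite("pics/w5.png",im[...,::-1]);np.savez("w5.npz",im=im,K=K,T=T);print(proj(K,T,[*o,.114]))
E
```

```text
t: 14.42
tool_pos: [0.5175, 0.1214, 0.3974]
orientation: [-1.626, -2.685, 0.003]
force: [0.8, 0.3, -0.6]
opening: 0.0371
gripper_force: 0.0
t: 15.25
tool_pos: [0.5175, 0.1214, 0.307]
orientation: [-0.403, -3.115, 0.0]
force: [-0.7, -1.5, -0.1]
opening: 0.0368
gripper_force: 0.0
t: 15.42
tool_pos: [0.5165, 0.1212, 0.3065]
orientation: [-0.403, -3.11, 0.002]
force: [0.2, -0.7, -0.0]
opening: 0.037
gripper_force: 0.0
15.4167 [0.51654206 0.12120079 0.30650391] [-0.00396223  0.00115735  0.14148121] [[-0.967  0.255 -0.006]
 [ 0.255  0.967 -0.001]
 [ 0.006 -0.002 -1.   ]]
[274.99909674 209.21144807]
```

View pics/w5.png

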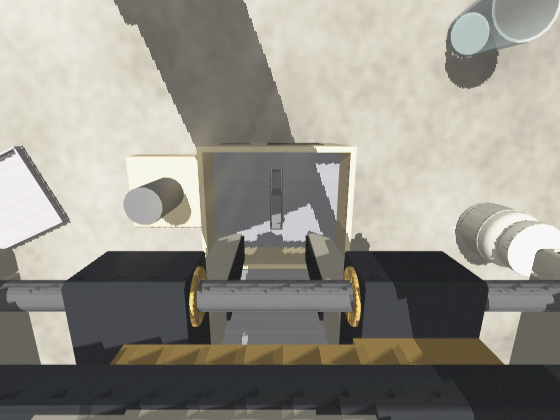

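The wrist view looks down into the well: the cassette strip is at cols 271–283, rows 168–230, and the sleeve's top at (143,203). The flap is clear of the fingers.

```bash
python3 - <<'E'
from h import *
d=np.load("w5.npz");im,K,T=d["im"],d["K"],d["T"]
g=cv2.cvtColor(im,cv2.COLOR_RGB2GRAY).astype(int)
s=robot.read_state();Rt=R.from_rotvec(s["orientation"]).as_matrix();p=s["tool_pos"]
for uv,z in(((277,169),.078),((277,199),.078),((277,229),.078),((277,197),.114),((277,210),.114),((277,229),.114)): print(uv,z,(Rt.T@(ray(K,T,uv,z)-p)).round(4))
for r in (172,185,200,210,220,226): print(r,g[r,264:292])
print(g[160:236:1,277])
E
```

```text
(277, 169) 0.078 [0.0324 0.0026 0.2311]
(277, 199) 0.078 [-0.0003  0.0027  0.231 ]
(277, 229) 0.078 [-0.0347  0.0028  0.2309]
(277, 197) 0.114 [0.0098 0.0024 0.195 ]
(277, 210) 0.114 [-0.0032  0.0025  0.195 ]
(277, 229) 0.114 [-0.0226  0.0025  0.195 ]
172 [105 103 106 105 104 101  90 123  91  90  91  92  91  91  92  91  90 127
  88 107 107 106 110 110 107 108 110 109]
185 [101 103 102 103 102 102  85 107  92  91  93  92  93  93  91  94  88 106
  86 105 104 104 105 105 105 103 105 105]
200 [104 103 104 103 103 104  81  97  94  93  92  92  92  91  91  92  92  76
  85 103 105 102 101 103 100 102 102 104]
210 [104 103 104 105 104 106  78  94  90  90  89  90  89  88  88  89  86  74
  87 103 103 103 100 102 103 103 102 102]
220 [101 103 111 117 134 133  79 119 173 170 169 169 170 167 168 169 166  80
  87 101 134 201 204 202 203 202 203 203]
226 [203 202 203 204 203 205 101  94 168 170 168 168 168 169 169 171 117  89
 148 206 206 205 204 206 205 205 204 207]
[107 106 107 105 105 109 105 105 102  94  76  80  91  94  94  93  95  92
  94  95  95  94  92  94  92  93  93  93  88  74  75  74  73  76  76  86
  90  90  92  92  91  91  91  89  92  89  91  90  90  88  88  89  91 108
 159 166 169 168 168 169 167 167 151 106 158 167 169 166 147 139 199 204
 203 204 191 131]
```

```bash
python3 -m jog '.4 -.002 .002 .02 0;.4 0 0 .03 0;.4 0 0 .03 0;.4 0 0 .03 0;.4 0 0 .02 0;.4 0 0 .006 0;0 0 0 0 0;0 0 0 0 0;0 0 0 0 0;0 0 0 0 0' 25 && python3 -m jog '0 0 0 0 0;0 0 0 0 0;0 0 0 0 0'; python3 - <<'E'
from h import *
s=robot.read_state();print(s["tool_pos"],s["force"],s["opening"],s["gripper_force"])
E
```

```text
t: 16.3
tool_pos: [0.5221, 0.123, 0.1756]
orientation: [0.403, 3.112, 0.002]
force: [-0.1, 0.1, 0.2]
opening: 0.015
gripper_force: 0.0
t: 16.55
tool_pos: [0.5217, 0.1224, 0.175]
orientation: [0.403, 3.113, -0.001]
force: [-0.7, -4.0, 7.3]
opening: 0.0098
gripper_force: 24.9
[0.52165164 0.12240187 0.17501925] [-0.74378853 -4.03556425  7.30965375] 0.009836331865085833 24.938373863697052
```

```bash
python3 -m jog '0 0 0 -.005 0;0 0 0 -.01 0;0 0 0 -.015 0;0 0 0 -.015 0;0 0 0 -.015 0;0 0 0 -.02 0;0 0 0 -.02 0;0 0 0 -.02 0;0 0 0 -.02 0;0 0 0 0 0' 30 && python3 -m jog '0 0 0 0 0;0 0 0 0 0;0 0 0 0 0'; python3 - <<'E'
from h import *
s=robot.read_state();print(s["tool_pos"],s["force"],s["opening"],s["gripper_force"],tool(np.array([.4474,-.2448,.265])-s["tool_pos"],s))
im,K,T=cam("scene");cv2.imwrite("pics/s4.png",cv2.resize(im[100:300,220:460,::-1],None,fx=3,fy=3))
E
```

```text
t: 17.38
tool_pos: [0.5222, 0.1232, 0.319]
orientation: [0.402, 3.108, 0.004]
force: [0.1, 0.7, 0.1]
opening: 0.0097
gripper_force: 30.0
t: 17.63
tool_pos: [0.52, 0.1228, 0.3115]
orientation: [-0.403, -3.113, 0.001]
force: [0.5, -0.1, -1.2]
opening: 0.0098
gripper_force: 30.0
[0.5199695  0.12275771 0.31153392] [ 0.4805176  -0.09009382 -1.20763921] 0.009813519436474549 29.974345564842224 [-0.02355875 -0.37387903  0.04679594]
```

View pics/s4.png

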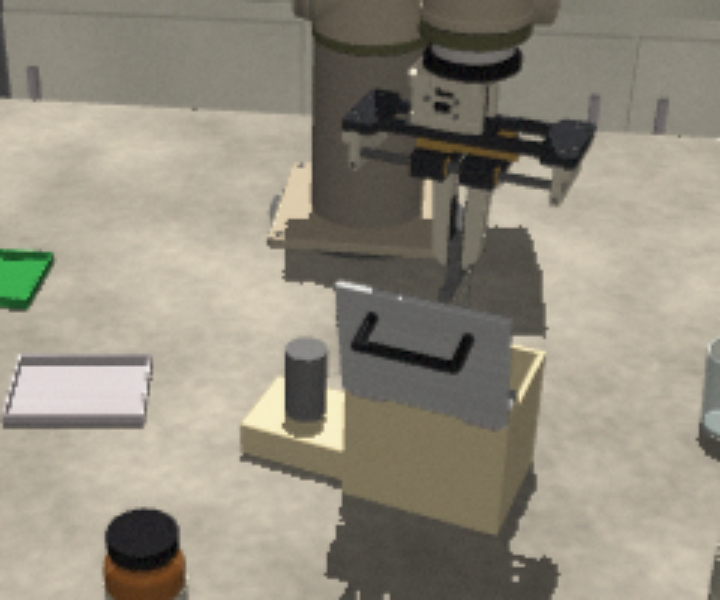

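The cassette is out and held at crop (460,260); the flap is open and the sleeve is on. Next I'll move over the tray.

```bash
python3 -m jog '0 0 -.01 0 0;0 0 -.02 0 0;0 0 -.025 0 0;0 0 -.025 0 0;0 0 -.025 0 0;0 0 -.025 0 0;0 0 -.025 0 0;0 0 -.025 0 0;0 0 -.025 0 0;0 0 -.025 0 0' 30 && python3 -m jog '0 -.004 -.025 0 0;0 -.005 -.025 0 0;0 -.005 -.025 0 0;0 -.005 -.025 .01 0;0 -.005 -.02 .01 0;0 0 -.015 .01 0;0 0 -.01 .01 0;0 0 0 .005 0;0 0 0 0 0;0 0 0 0 0'; python3 - <<'E'
from h import *
s=robot.read_state();print(s["tool_pos"],s["force"],s["opening"],s["gripper_force"],tool(np.array([.4474,-.2448,.265])-s["tool_pos"],s))
E
```

```text
t: 18.52
tool_pos: [0.4609, -0.1011, 0.3123]
orientation: [-0.404, -3.114, -0.0]
force: [0.3, 0.4, -0.3]
opening: 0.0099
gripper_force: 30.0
t: 19.35
tool_pos: [0.4481, -0.2452, 0.2677]
orientation: [-0.403, -3.115, -0.001]
force: [-0.1, -0.0, -0.9]
opening: 0.0096
gripper_force: 30.0
[ 0.44810788 -0.24518927  0.26766432] [-0.13501028 -0.00331908 -0.90355691] 0.009556253638247194 29.974361658096313 [0.00078106 0.0001942  0.00266523]
```

```bash
python3 -m jog '0 0 0 0 0;0 0 0 0 0;0 0 0 0 0;0 0 0 0 0;0 0 0 0 0;0 0 0 0 0'; python3 - <<'E'
from h import *
im,K,T=cam("scene");cv2.imwrite("pics/s5.png",im[...,::-1])
E
```

```text
t: 19.85
tool_pos: [0.4484, -0.2458, 0.2682]
orientation: [0.403, 3.115, -0.0]
force: [-0.4, 0.3, -0.8]
opening: 0.01
gripper_force: 30.0
```

View pics/s5.png

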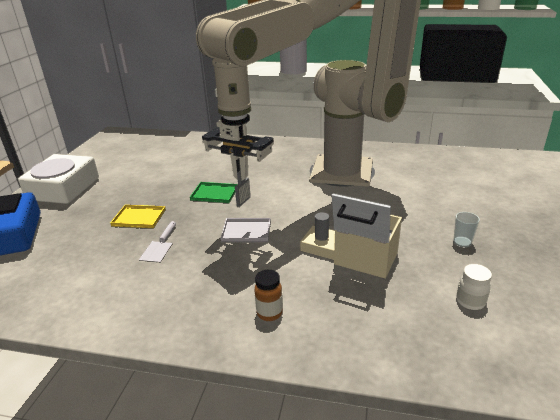

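The cassette hangs upright over the steel tray (243,192), the sleeve is home (321,227), the flap is open (360,215), and nothing else has moved.

```bash
python3 -c "
from plant import robot
print(robot.close_job())"
```

```text
the job is handed in; nothing more can be done
None
```

I handed the job in at about 20 s: the sleeve is home on the spigot and released, the flap stays open past vertical, and the cassette is held upright and still about 10 cm above the middle of the steel tray; the verdict was not shown.

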